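Dip the spacer key and press the plate flush in the welding fixture

TASK

Take the red-handled brass spacer key out of its holder, dip its brass end well down into the orange dip pot (more than half-way down, without shoving the pot), then lower it all the way to the bed of the green fixture, into the one gap between the aluminium plate and the three steel stop blocks that is wide enough for it. With the key push the plate back until its whole far edge lies flush against the fence, and finish like that: key still gripped in the gap, still pressing the plate against the fence, nothing let go. Leave the wire basket, pliers and copper electrode tip where they are.

Things in the scene. Friction and masses are not known exactly. Their poses are not given: they have to be found in the camera images.
- jig: welding fixture, fixed: green bed 160 (x) x 220 (y) x 10 mm, origin at the centre of its underside on the table, x from stop blocks to fence (away from the robot), z up. Bed top at z = 10 mm. A steel fence along y at the far edge: inner face at jig x = +55 mm, 20 mm high above the bed. Near side: three stop blocks in a row at jig y = -38, 0, +38 mm; the plate lies loose between them and the fence
- plate: loose aluminium plate, 60 (x) x 180 (y) x 12 mm thick, about 0.35 kg, lying flat on the fixture's bed a few mm short of the fence and slightly askew; origin at the centre of its underside, x towards the fence. Pushed flush, its near edge is at jig x = -5 mm. It slides with friction: pushed off-centre, one end goes home first, and it takes up to about 18 N to swing the other end home too
- plate_left (a point): far left corner of the plate (mid thickness), at plate (+30, +90, +6) mm; flush when at jig x = +55 mm
- plate_right (a point): far right corner of the plate (mid thickness), at plate (+30, -90, +6) mm; flush when at jig x = +55 mm
- stop_wide: the shortest of three steel stop blocks, 44 (x) x 34 (y) x 18 mm high, fixed on the bed, axes as the jig; its place in the row varies. Origin on the bed at jig x = -55 mm, 24 mm behind its far face (jig x = -31 mm). The gap from it to the plate is 26 mm when the plate is flush, 18 mm or more at the start
- wide_gap (a point): the middle (when the plate is flush) of the wide gap at bed height: 37 mm in jig +x from the origin of stop_wide, that is jig x = -18 mm, at the stop's y
- stop_narrow_a: a longer steel stop block, 61 mm (x) x 34 mm (y) x 18 mm high, fixed on the bed, origin on the bed at jig x = -55 mm, 41 mm behind its far face; its gap to the plate is 9 mm at most, too narrow for the key
- stop_narrow_b: the other long stop block, the same as stop_narrow_a
- holder: grey key holder fixed to the table: foot 80 x 90 x 8 mm with a socket 31 (x) x 39 (y) mm rising to 30 mm above the table; its pocket is 15 x 23 mm and its floor 8 mm above the table; origin at the centre of its underside
- key: spacer key standing upright, loose, in the holder, same yaw; 95 mm tall, about 0.15 kg: brass blade 12 (x) x 20 (y) mm for the lowest 42 mm, red handle 18 (x) x 24 (y) mm from 42 to 95 mm. Origin at the centre of the blade's foot, z up along the handle. The same after a half turn about z. Its 12 mm thickness goes across the gap (along jig x)
- pot: loose orange open dip pot with nothing inside, 80 mm across and 45 mm tall, wall 3 mm, inner floor 5 mm above its underside, 0.4 kg; origin at the centre of its underside
- pot_rim (a point): centre of the pot's mouth, 45 mm above its underside
- basket: bystander: open wire basket 200 (x) x 150 (y) x 80 mm; origin at the centre of its underside
- pliers: bystander: pliers with red handles, about 170 mm long and 15 mm high, lying flat; origin under the pivot, handles to -x
- electrode: bystander: copper electrode tip, 32 mm across and 40 mm tall, standing upright; origin at the centre of its underside

How it is judged:
On the way, in this order (a step that is already met when the one before it is completed fails the run):
1. the key, held in the gripper, has its brass end inside the dip pot, more than about half-way down (foot at least 20 mm below the rim) (contact force between key and the fingers above 2 N and horizontal distance between key and pot_rim below 0.035 m and z of key in the frame of pot_rim below -0.02 m), for 0.2 s.
2. the held key stands down in the wide gap (foot within 7 mm of the bed) (contact force between key and the fingers above 2 N and horizontal distance between key and wide_gap below 0.022 m and z of key in the frame of jig below 0.017 m), for 0.2 s.
At the end, for the whole second after the job is handed in: the gripper still holds the key (over 2 N), its foot is in the wide gap within 22 mm of the gap's middle point and within 7 mm of the bed, the key presses the plate with more than 1.5 N, and both far corners of the plate are within 2 mm of the fence, the plate lying flat and still (all of step 2 and x of each of plate_left, plate_right in the frame of jig above 0.053 m and contact force between key and plate above 1.5 N and angle between plate's own z axis and vertical below 0.06 rad and linear speed of plate below 0.01 m/s); the arm keeps its last pose, push and grip.
It fails at once if the dip pot is shoved more than 25 mm from its place (distance of pot from where it was at the start of the episode above 0.025 m).
It fails at once if the wire basket is shoved more than 25 mm from its place (distance of basket from where it was at the start of the episode above 0.025 m).
It fails at once if the pliers is shoved more than 25 mm from its place (distance of pliers from where it was at the start of the episode above 0.025 m).
It fails at once if the copper electrode tip is shoved more than 25 mm from its place (distance of electrode from where it was at the start of the episode above 0.025 m).
It fails at once if the dip pot is tipped (angle between pot's own z axis and vertical above 0.35 rad).
It also fails if it takes over 51 s, if anything falls off the work surface, if the arm or the gripper's body presses on something with over 40 N, if the wrist force passes 120 N, or if a joint passes its speed limit or range.

ROBOT

A 7-joint arm with a two-finger parallel gripper is mounted at the origin on the work surface. World frame = base frame: x ahead of the robot, y to its left, z up, the work surface at z = 0. Lengths are in m, angles in rad, forces in N, time in s.
With the tool pointing down it reaches from about 0.425 to 0.925 m from the base axis. Payload 6.8 kg.
Tool frame: the origin (TCP) lies where the fingers leave the gripper's body, on its centre line; the fingertips stand 73 mm ahead of it and the grasp point (between the pads) lies 54 mm ahead of it; z points along the fingers, y is the line along which they close (so a half turn about z gives the same grasp; the last joint's range is limited). The gripper opens to 85 mm and grips with 20 to 120 N. Pads are 22 mm wide; open, the fingers measure 114 mm over their backs; the gripper's body (76 mm by 85 mm) begins 54 mm behind the grasp point. The pads swing forward as they close: fully open they stand 13 mm farther back than shut.
Start: joints at [-1.388, 0.477, 0.022, 1.555, -0.011, 1.109, -0.083], TCP at [0.194, 0.647, 0.304] pointing down, gripper open.
Joint ranges: [-2.96, 2.96], [-0.34, 2.1], [-1.41, 1.46], [0.24, 2.44], [-1.37, 4.51], [0.17, 1.92], [-2.96, 2.96]. Speed limits (rad/s): [2.39, 2.39, 3.14, 3.14, 3.14, 3.14, 3.14].

INTERFACE

Orientations are given as a rotation vector (axis times angle).
In Python, from bench import r gives the robot as it stands.
- The arm moves only by the shell command python3 drive.py 'ROWS' [OPENING] [FORCE]. ROWS is one flat JSON list of numbers that holds 1 to 5 rows one after another, with no inner brackets; each row has 6 numbers: dx, dy, dz in m, then a rotation vector rx, ry, rz in rad; each row is the pose to reach, as a shift and turn from the pose commanded when the command began, along the tool's axes at that moment; what a row does not reach only later rows make up. A row lasts 1/10 s, in which the tool goes at most 0.05 m and 0.15 rad, less where a joint would pass 70% of its speed; a pose out of reach is approached as far as the arm can. OPENING is the finger opening in m, set as the command begins (- or left out keeps the last). The fingers move at their own pace and stop on an object; FORCE is the grip in N (left out, the last holds). Time passes only in rows, so rows that do not move let the fingers close. It prints the time, the measured TCP pose, the force, the opening and the grip force at its end. Input that does not fit is refused with a message, and nothing moves.
- r.get_obs(): the state, without advancing time (a new reading comes with each control period).
- r.grab_frame(name): name is "side" or "top"; returns (picture, depth): 400x640x3 uint8, blue, green, red; 400x640 float32, m along the optical axis (not along the pixel's ray), 0 where there is no reading.
- r.camera_info(name): a dict with "camera_matrix" (3x3 intrinsics, pixels), "R" (3x3) and "t" (3): a world point X has camera coordinates R X + t. Camera axes: x right, y down, z forward; pixel columns grow to the right and rows downward; lengths in m; the calibration is good to about 2 mm. A picture is of the moment at which its call begins. camera_info takes no time and is no camera call.
- r.hand_in(): hands the job in; it is judged then, once.
The state is a dict: "clock": time; "joints": joint angles; "qvel": joint speeds; "tau": joint torques, N m; "tcp_pos": TCP position; "orientation": TCP orientation; "contact_force": force on the tool from outside, world axes, zero at the start; "moment": the same for the moment, N m; "grip_width": finger opening in m; "gripper_force": force on a finger pad.
Only numpy, scipy, OpenCV 4.12 (cv2) and the standard library are available. Lean on these libraries where they do the work, as an engineer would, in place of code of your own. Each camera call takes 0.05 s, during which the arm holds its last target. There are 200 camera calls.

## Working session

There is one attempt and no reset: what is moved stays moved. The work goes in short steps, Python scripts to look and compute and a shell command to move; the robot and the scene stay as the last step left them, time stands still between calls to the robot, and variables do not carry over. Pictures are saved under pics/ and viewed, at most 10 in all, crops included, and the job is handed in when it is done.

```bash
ls; mkdir -p pics
python3 - <<'E'
from bench import r
import cv2,numpy as np
np.set_printoptions(precision=4,suppress=True)
o=r.get_obs();print(o)
for n in("top","side"):
    im,d=r.grab_frame(n);cv2.imwrite(f"pics/{n}0.png",im);np.savez(f"pics/{n}0.npz",im=im,d=d);c=r.camera_info(n);print(n,c)
E
```

```text
bench.py
drive.py
pics
{'clock': 0.0, 'joints': array([-1.3881,  0.4778,  0.0224,  1.5564, -0.0115,  1.1093, -0.0831]), 'qvel': array([-0.0006, -0.0013, -0.0009, -0.0015, -0.001 ,  0.0004, -0.0004]), 'tau': array([ -0.0002, -59.6476,   1.6078, -28.1183,   0.0124,   0.0096,
         0.    ]), 'tcp_pos': array([0.1934, 0.6462, 0.3029]), 'orientation': array([-0.4552, -3.1083,  0.0029]), 'contact_force': array([ 0.7382,  1.0237, -0.4145]), 'moment': array([-0.0199, -0.0616,  0.018 ]), 'gripper_force': 0.0, 'grip_width': 0.08546020815841474}
top {'camera_matrix': array([[407.6246,   0.    , 313.3907],
       [  0.    , 407.6246, 202.9224],
       [  0.    ,   0.    ,   1.    ]]), 'R': array([[ 0.0291, -0.9996, -0.0004],
       [-0.9908, -0.0288, -0.1323],
       [ 0.1323,  0.0043, -0.9912]]), 't': array([0.0285, 0.623 , 1.1274])}
side {'camera_matrix': array([[512.5316,   0.    , 319.5835],
       [  0.    , 512.5316, 198.03  ],
       [  0.    ,   0.    ,   1.    ]]), 'R': array([[ 0.8201, -0.5718,  0.0198],
       [-0.38  , -0.5703, -0.7283],
       [ 0.4278,  0.5897, -0.685 ]]), 't': array([-0.4963,  0.2857,  1.4068])}
```

View pics/top0.png

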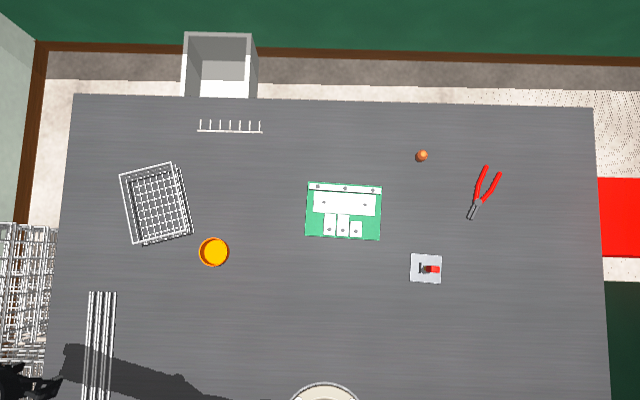

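View pics/side0.png

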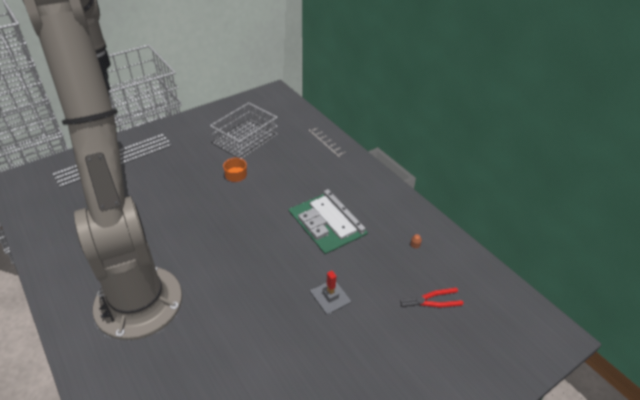

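Top view: key and holder are at (430,268), pot at (214,252), fixture at (343,211). The shortest stop appears to be the right one, at (356,229). The side view shows the same layout, with the key at (331,283). Next I measure.

```bash
cat > h.py <<'E'
import numpy as np,cv2
from bench import r
np.set_printoptions(precision=4,suppress=True)
def ray(n,uv,z):
    c=r.camera_info(n);K,R,t=[np.array(c[k]) for k in("camera_matrix","R","t")]
    uv=np.atleast_2d(uv).astype(float);o=-R.T@t
    d=(R.T@np.linalg.inv(K)@np.c_[uv,np.ones(len(uv))].T).T
    return (o+d*((z-o[2])/d[:,2])[:,None])[:,:2]
def proj(n,X):
    c=r.camera_info(n);p=np.array(c["camera_matrix"])@(np.array(c["R"])@np.array(X,float)+c["t"]);return p[:2]/p[2]
def blob(m,box):
    k=np.zeros(m.shape,np.uint8);x0,y0,x1,y1=box;k[y0:y1,x0:x1]=m[y0:y1,x0:x1]*255
    cs,_=cv2.findContours(k,cv2.RETR_EXTERNAL,cv2.CHAIN_APPROX_NONE);return max(cs,key=cv2.contourArea)[:,0,:]
def rect(P):
    (c,s,a)=cv2.minAreaRect((P*1000).astype(np.float32));return np.array(c),np.array(s),a
E
python3 - <<'E'
from h import *
for n,bx in(("top",dict(jig=(290,170,400,250),hold=(400,240,455,295),pot=(190,225,240,280))),("side",dict(jig=(280,180,380,260),hold=(305,262,358,318),pot=(215,150,255,190)))):
    im=np.load(f"pics/{n}0.npz")["im"];H=cv2.cvtColor(im,cv2.COLOR_BGR2HSV);h,s,v=[H[...,i].astype(int) for i in range(3)]
    g=(h>60)&(h<90)&(s>110); print(n,"jig",*rect(ray(n,blob(g,bx["jig"]),.01)))
    gr=(v>(120 if n=="top" else 95))&(s<60);print("holder",*rect(ray(n,blob(gr,bx["hold"]),.008)))
    rd=((h<8)|(h>172))&(s>150);b=blob(rd,bx["hold"]);print("red px",b.min(0),b.max(0),ray(n,b.mean(0),.08))
    o=(h>3)&(h<25)&(s>140);b=blob(o,bx["pot"]);print("pot",cv2.minEnclosingCircle((ray(n,b,.045)*1000).astype(np.float32)),*rect(ray(n,b,.045)))
im=cv2.imread("pics/top0.png");a=cv2.resize(im[165:300,295:455],None,fx=4.9,fy=4.9,interpolation=cv2.INTER_CUBIC)[:600,:790];
b=cv2.imread("pics/side0.png")[180:320,280:380];b=cv2.resize(b,None,fx=4.2,fy=4.2,interpolation=cv2.INTER_CUBIC)
cv2.imwrite("pics/c1.png",a);cv2.imwrite("pics/c2.png",b)
E
```

```text
top jig [596.5319 -40.1956] [218.4353 138.2937] 87.587158203125
holder [ 449.8568 -287.4793] [154.169  161.6803] 1.6660710573196411
red px [426 266] [439 272] [[ 0.4462 -0.2818]]
pot ((476.0255432128906, 322.7153625488281), 43.201446533203125) [476.0981 323.8223] [81.1836 83.4321] 28.565147399902344Traceback (most recent call last):
  File "<stdin>", line 4, in <module>
  File "h.py", line 13, in blob
    cs,_=cv2.findContours(k,cv2.RETR_EXTERNAL,cv2.CHAIN_APPROX_NONE);return max(cs,key=cv2.contourArea)[:,0,:]
                                                                            ~~~^^^^^^^^^^^^^^^^^^^^^^^^
ValueError: max() iterable argument is empty
```

Run:
```python
from h import *
a=cv2.imread("pics/top0.png");s=cv2.imread("pics/side0.png")
print(cv2.cvtColor(a,cv2.COLOR_BGR2HSV)[278,408:446:3].tolist());Hs=cv2.cvtColor(s,cv2.COLOR_BGR2HSV)
print(Hs[240,295:345:5].tolist());print(Hs[305,308:356:5].tolist())
a=cv2.resize(a[175:295,300:450],None,fx=5,fy=5,interpolation=cv2.INTER_CUBIC)
b=cv2.resize(s[180:320,280:380],None,fx=4.2,fy=4.2,interpolation=cv2.INTER_CUBIC)
cv2.imwrite("pics/c1.png",a);cv2.imwrite("pics/c2.png",b)
```

```text
[[135, 4, 123], [115, 7, 229], [113, 9, 226], [111, 8, 226], [117, 10, 224], [110, 10, 225], [105, 9, 223], [113, 9, 224], [103, 10, 220], [110, 10, 219], [109, 9, 216], [105, 8, 123], [120, 2, 130]]
[[120, 8, 94], [120, 11, 95], [120, 8, 95], [113, 11, 92], [75, 83, 102], [76, 97, 116], [76, 100, 117], [75, 100, 117], [76, 100, 117], [75, 92, 114]]
[[113, 11, 92], [114, 14, 93], [120, 9, 89], [116, 14, 130], [116, 14, 130], [116, 14, 129], [111, 14, 130], [115, 14, 108], [120, 11, 92], [113, 11, 95]]
```

View pics/c1.png

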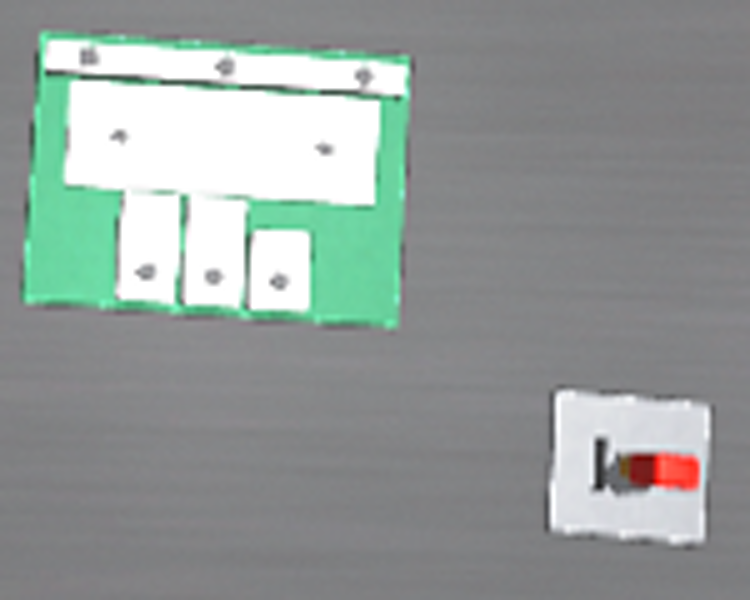

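View pics/c2.png

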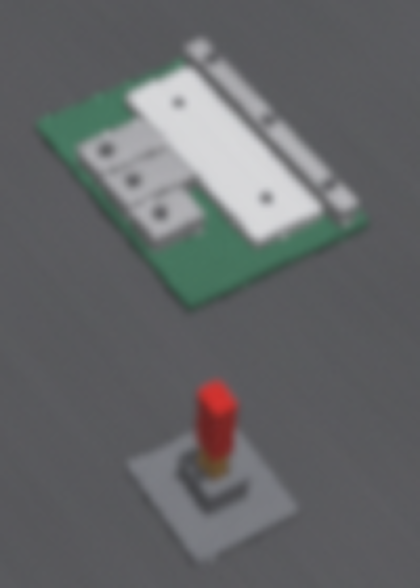

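The crops confirm it: the shortest stop is the right-hand one at crop pixel (280,270), jig y = -38. The plate is slightly askew, with its right end farther from the fence. The key handle leans outwards only because of perspective. Now precise poses.

Run:
```python
from h import *
for n,bx in(("top",dict(jig=(290,170,400,250),hold=(400,240,455,295),pot=(190,225,240,280))),("side",dict(jig=(280,180,380,260),hold=(305,262,358,318),pot=(215,150,255,190)))):
    T=n=="top";im=np.load(f"pics/{n}0.npz")["im"];H=cv2.cvtColor(im,cv2.COLOR_BGR2HSV);h,s,v=[H[...,i].astype(int) for i in range(3)]
    g=((h>60)&(h<90)&(s>50))|((v>(175 if T else 125))&(s<50)); B=blob(g,bx["jig"]);print(n,"jig+fence",*rect(ray(n,B,.01)))
    g=(h>60)&(h<90)&(s>50);b=blob(g,bx["jig"]);print(" green",*rect(ray(n,b,.01)))
    gr=((v>(172 if T else 110))&(s<60));b=blob(gr,bx["hold"]);print("holder",*rect(ray(n,b,.008)))
    rd=((h<8)|(h>172))&(s>150);b=blob(rd,bx["hold"]);print("red px",b.min(0),b.max(0))
    o=(h>3)&(h<25)&(s>140);b=blob(o,bx["pot"]);print("pot",cv2.minEnclosingCircle((ray(n,b,.045)*1000).astype(np.float32)))
    # plate+stops mask for yaw of plate
    w=(v>(215 if T else 165))&(s<50);b=blob(w,bx["jig"]);print(" white",*rect(ray(n,b,.022)))
```

```text
top jig+fence [607.1616 -40.6794] [220.8597 161.9301] 87.71247863769531
 green [607.1616 -40.6794] [220.8597 161.9301] 87.71247863769531
holder [ 446.3564 -282.4735] [88.7994 80.8571] 86.2994384765625
red px [426 266] [439 272]
pot ((476.0255432128906, 322.7153625488281), 43.201446533203125)
 white [594.688  -41.6921] [179.7845 126.3505] 87.9636001586914
side jig+fence [607.3845 -35.0756] [237.9078 168.4947] 87.93314361572266
 green [603.4935 -40.6467] [226.4923 161.1199] 87.93314361572266
holder [ 445.6202 -281.0247] [91.9102 79.0602] 86.13282775878906
red px [328 271] [335 289]
pot ((469.12628173828125, 306.7639465332031), 60.238033294677734)
 white [596.2365 -39.585 ] [182.3987 118.9859] 87.86295318603516
```

```bash
cat >> h.py <<'E'
from scipy.spatial.transform import Rotation as Ro
J=np.array([.607,-.0405]);JY=-.040
def jig(xy):
    c,s=np.cos(JY),np.sin(JY);return (np.atleast_2d(xy)-J)@np.array([[c,-s],[s,c]])
def unjig(x,y): return J+np.array([[np.cos(JY),-np.sin(JY)],[np.sin(JY),np.cos(JY)]])@[x,y]
def go(p,yaw=None,down=True):
    "shift and turn in tool axes to bring TCP to p with tool y at world yaw (mod pi)"
    o=r.get_obs();R=Ro.from_rotvec(o["orientation"]);print("clock",round(o["clock"],2),"tcp",o["tcp_pos"],"yawY",np.arctan2(*R.as_matrix()[[1,0],1]),"q",o["joints"])
    print("shift",R.inv().apply(np.array(p)-o["tcp_pos"]))
    if yaw is not None:
        for k in(0,np.pi):
            y=np.array([np.cos(yaw+k),np.sin(yaw+k),0]);z=np.array([0,0,-1.]);G=np.c_[np.cross(y,z),y,z]
            print(" turn",(R.inv()*Ro.from_matrix(G)).as_rotvec())
E
python3 - <<'E'
from h import *
P=np.array([(375.2,216.2),(313,212),(376.2,195),(314,191.4)])
print("plate nearR,nearL,farR,farL",jig(ray("top",P,.022))*1000)
print("stop far edge mid",jig(ray("top",[(356,221.2)],.028))*1000)
K=np.array([.4462,-.2820])
for n in("top","side"): print(n,"key top/handle-bottom proj",proj(n,[*K,.103]),proj(n,[*K,.05]))
go([.5,.3,.3],-.066); go([*K,.124],-.066)
E
```

```text
plate nearR,nearL,farR,farL [[-12.4555 -93.882 ]
 [-12.6786  87.0702]
 [ 49.9238 -93.7463]
 [ 48.0151  88.3449]]
stop far edge mid [[-31.4047 -38.5053]]
top key top/handle-bottom proj [435.0627 268.9175] [429.4421 268.3821]
side key top/handle-bottom proj [332.0081 274.0822] [331.2993 286.2655]
clock 0.1 tcp [0.1934 0.6463 0.303 ] yawY 1.280033313121189 q [-1.3881  0.4777  0.0224  1.5563 -0.0115  1.1093 -0.0831]
shift [-0.393  -0.2438  0.0035]
 turn [-0.0013  0.0012  1.346 ]
 turn [-0.0013 -0.0014 -1.7956]
clock 0.1 tcp [0.1934 0.6463 0.303 ] yawY 1.280033313121189 q [-1.3881  0.4777  0.0224  1.5563 -0.0115  1.1093 -0.0831]
shift [-0.5083 -0.8165  0.1804]
 turn [-0.0013  0.0012  1.346 ]
 turn [-0.0013 -0.0014 -1.7956]
```

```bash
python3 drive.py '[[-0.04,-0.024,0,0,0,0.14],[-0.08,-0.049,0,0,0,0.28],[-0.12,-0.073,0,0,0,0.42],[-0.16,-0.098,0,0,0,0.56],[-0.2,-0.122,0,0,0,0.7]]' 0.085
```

```text
refused: ROWS must be one flat list, 6 numbers to a row, no inner brackets. Nothing was moved.
```

The call was refused and nothing moved: it wants one flat list, 6 numbers to a row, no inner brackets. Same move again in that form.

```bash
python3 drive.py '[-0.04,-0.024,0,0,0,0.14,-0.08,-0.049,0,0,0,0.28,-0.12,-0.073,0,0,0,0.42,-0.16,-0.098,0,0,0,0.56,-0.2,-0.122,0,0,0,0.7]' 0.085
python3 - <<'E'
from h import *
go([.5,.3,.3],-.066); go([.4462,-.2820,.26],-.066)
E
```

```text
clock: 0.6
tcp_pos: [0.351, 0.4706, 0.3036]
orientation: [-1.501, -2.759, 0.001]
contact_force: [0.8, 0.2, 0.3]
grip_width: 0.0851
gripper_force: 0.0
clock 0.6 tcp [0.351  0.4706 0.3036] yawY 0.5742112345436198 q [-1.2127  0.3356  0.2237  1.7845 -0.0854  1.0315 -0.383 ]
shift [-0.2241  0.0324  0.0037]
 turn [-0.0005  0.0003  0.6402]
 turn [-0.0004 -0.0007 -2.5014]
clock 0.6 tcp [0.351  0.4706 0.3036] yawY 0.5742112345436198 q [-1.2127  0.3356  0.2237  1.7845 -0.0854  1.0315 -0.383 ]
shift [-0.6836 -0.3289  0.0439]
 turn [-0.0005  0.0003  0.6402]
 turn [-0.0004 -0.0007 -2.5014]
```

```bash
python3 drive.py '[-0.045,0.006,0,0,0,0.13,-0.09,0.013,0,0,0,0.26,-0.135,0.019,0,0,0,0.39,-0.18,0.026,0,0,0,0.52,-0.224,0.032,0,0,0,0.64]'
python3 - <<'E'
from h import *
go([.4462,-.2820,.26],-.066)
E
```

```text
clock: 1.1
tcp_pos: [0.5005, 0.3009, 0.3038]
orientation: [-2.293, -2.148, 0.0]
contact_force: [0.6, 0.5, -0.1]
grip_width: 0.0852
gripper_force: 0.0
clock 1.1 tcp [0.5005 0.3009 0.3038] yawY -0.06520240751854035 q [-0.9866  0.3447  0.4312  1.8024 -0.1655  1.0303 -0.5574]
shift [-0.5852 -0.0162  0.0438]
 turn [-0.0002  0.0001  0.0008]
 turn [-0.0002 -0.0003 -3.1408]
```

```bash
python3 drive.py '[-0.049,0,0,0,0,0,-0.098,0,0,0,0,0,-0.147,0,0,0,0,0,-0.196,0,0,0,0,0,-0.245,0,0,0,0,0]'; python3 drive.py '[-0.049,0,0,0,0,0,-0.098,0,0,0,0,0,-0.147,0,0,0,0,0,-0.196,0,0,0,0,0,-0.245,0,0,0,0,0]'; python3 drive.py '[-0.035,-0.005,0.01,0,0,0,-0.07,-0.012,0.03,0,0,0,-0.095,-0.016,0.044,0,0,0,-0.095,-0.016,0.044,0,0,0]'
python3 - <<'E'
from h import *
go([.4462,-.2820,.124],-.066)
for n in("top","side"):
    im,d=r.grab_frame(n);u,v=[int(x) for x in proj(n,[.4462,-.282,.1])];cv2.imwrite(f"pics/{n}1.png",cv2.resize(im[v-50:v+50,u-60:u+60],None,fx=5,fy=5))
E
```

```text
clock: 1.6
tcp_pos: [0.4843, 0.0561, 0.3037]
orientation: [-2.287, -2.154, 0.0]
contact_force: [1.6, 0.7, 0.9]
grip_width: 0.0847
gripper_force: 0.0
clock: 2.1
tcp_pos: [0.4696, -0.1882, 0.3039]
orientation: [-2.286, -2.154, -0.001]
contact_force: [1.4, 0.1, -0.0]
grip_width: 0.0852
gripper_force: 0.0
clock: 2.5
tcp_pos: [0.4459, -0.2835, 0.2582]
orientation: [-2.292, -2.145, 0.005]
contact_force: [0.1, -0.6, -0.3]
grip_width: 0.0853
gripper_force: 0.0
clock 2.5 tcp [ 0.4459 -0.2835  0.2582] yawY -0.0661305402517918 q [-0.1189  0.3458  0.703   1.9857 -0.2779  0.9095  0.662 ]
shift [0.0016 0.0007 0.1342]
 turn [-0.0037  0.0011 -0.0001]
 turn [0.0017 0.0058 3.1415]
```

View pics/side1.png

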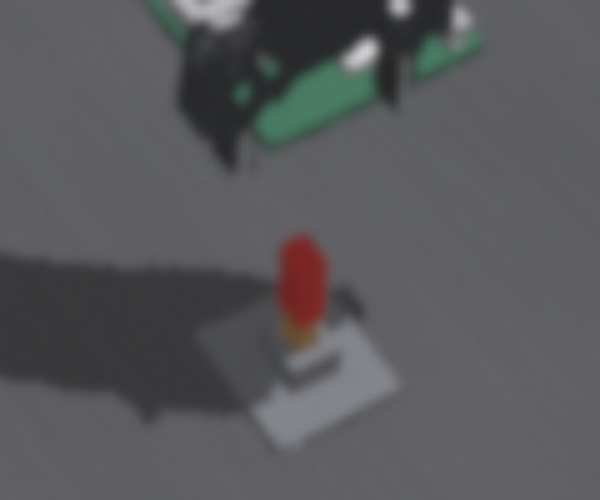

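The fingers are open above the key and straddle it along the x direction. I lower them, then close.

```bash
python3 drive.py '[0.001,0.001,0.04,-0.003,0.001,0,0.0016,0.001,0.08,-0.003,0.001,0,0.0016,0.001,0.115,-0.003,0.001,0,0.0016,0.001,0.134,-0.003,0.001,0,0.0016,0.001,0.134,-0.003,0.001,0]'; python3 drive.py '[0,0,0,0,0,0,0,0,0,0,0,0,0,0,0,0,0,0,0,0,0,0,0,0,0,0,0,0,0,0]' 0 30;  python3 drive.py '[0,0,0,0,0,0,0,0,0,0,0,0,0,0,0,0,0,0,0,0,0,0,0,0,0,0,0,0,0,0]' 0 100
```

```text
clock: 3.1
tcp_pos: [0.4494, -0.2765, 0.124]
orientation: [-2.282, -2.155, -0.003]
contact_force: [-0.7, 0.2, 0.3]
grip_width: 0.0853
gripper_force: 0.0
clock: 3.6
tcp_pos: [0.448, -0.2787, 0.1261]
orientation: [-2.286, -2.153, -0.002]
contact_force: [-7.9, -1.4, 2.5]
grip_width: 0.0178
gripper_force: 29.2
clock: 4.1
tcp_pos: [0.448, -0.2789, 0.1262]
orientation: [-2.287, -2.152, -0.003]
contact_force: [-6.0, 2.4, 8.9]
grip_width: 0.0167
gripper_force: 97.3
```

```bash
python3 drive.py '[0,0,-0.02,0,0,0,0,0,-0.045,0,0,0,0,0,-0.075,0,0,0,0,0,-0.105,0,0,0,0,0,-0.105,0,0,0]'
python3 - <<'E'
from h import *
go([.476,.325,.24],None)
for n in("top","side"):
    o=r.get_obs();im,d=r.grab_frame(n);u,v=[int(x) for x in proj(n,o["tcp_pos"]-[0,0,.08])];cv2.imwrite(f"pics/{n}2.png",cv2.resize(im[v-40:v+40,u-60:u+60],None,fx=6,fy=6))
E
```

```text
clock: 4.6
tcp_pos: [0.4508, -0.2802, 0.2344]
orientation: [2.282, 2.148, 0.009]
contact_force: [0.3, 0.4, -1.7]
grip_width: 0.0168
gripper_force: 97.7
clock 4.6 tcp [ 0.4508 -0.2802  0.2344] yawY -0.06051270577861408 q [-0.1081  0.381   0.6871  2.0075 -0.324   0.8514  0.698 ]
shift [ 0.6056 -0.0114 -0.0061]
```

View pics/side2.png

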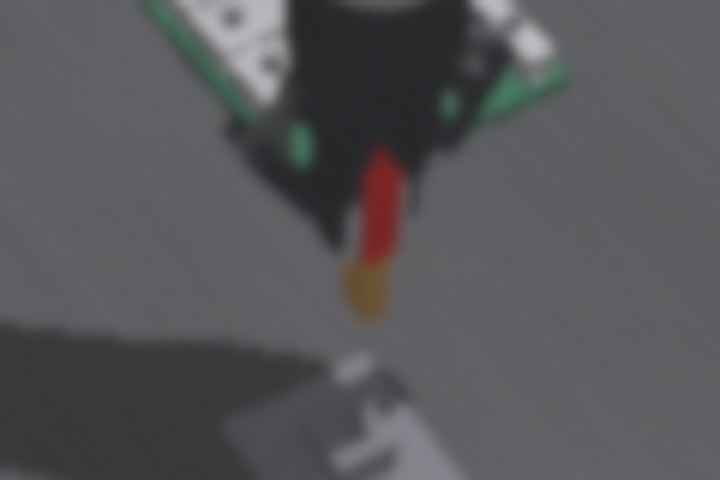

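The key is gripped by its handle and out of the holder, perhaps with a slight lean. On to the pot.

```bash
python3 drive.py '[0.03,0,0,0,0,0,0.075,-0.001,0,0,0,0,0.12,-0.002,0,0,0,0,0.165,-0.003,0,0,0,0,0.21,-0.004,0,0,0,0]'; python3 drive.py '[0.045,-0.001,0,0,0,0,0.09,-0.002,0,0,0,0,0.135,-0.003,0,0,0,0,0.18,-0.004,0,0,0,0,0.225,-0.005,0,0,0,0]'; python3 drive.py '[0.045,-0.001,0,0,0,0,0.09,-0.002,0,0,0,0,0.12,-0.002,0,0,0,0,0.13,-0.002,0,0,0,0,0.13,-0.002,0,0,0,0]'
python3 drive.py '[0,0,0,0,0,0,0,0,0,0,0,0]'
python3 - <<'E'
from h import *
go([.476,.328,.24],-.04)
for n in("top","side"):
    o=r.get_obs();im,d=r.grab_frame(n);u,v=[int(x) for x in proj(n,o["tcp_pos"]-[0,0,.08])];v=max(v,40);np.savez(f"pics/{n}3.npz",im=im);cv2.imwrite(f"pics/{n}3.png",cv2.resize(im[v-40:v+60,u-60:u+60],None,fx=6,fy=6))
E
```

```text
clock: 5.2
tcp_pos: [0.4568, -0.0672, 0.2298]
orientation: [2.287, 2.154, 0.001]
contact_force: [1.0, 0.3, -1.1]
grip_width: 0.0168
gripper_force: 97.6
clock: 5.7
tcp_pos: [0.4653, 0.1575, 0.23]
orientation: [2.286, 2.153, 0.001]
contact_force: [0.6, -0.1, -1.4]
grip_width: 0.0166
gripper_force: 97.6
clock: 6.2
tcp_pos: [0.4714, 0.2869, 0.2299]
orientation: [2.283, 2.156, 0.001]
contact_force: [-0.1, 0.1, -2.0]
grip_width: 0.0169
gripper_force: 97.6
clock: 6.4
tcp_pos: [0.4724, 0.2835, 0.2311]
orientation: [2.289, 2.149, 0.002]
contact_force: [-0.1, -0.0, -1.4]
grip_width: 0.0168
gripper_force: 97.6
clock 6.4 tcp [0.4724 0.2835 0.2311] yawY -0.06292725128727598 q [-1.0802  0.3948  0.5388  1.9545 -0.2616  0.8591 -0.4661]
shift [ 0.0447  0.0008 -0.009 ]
 turn [ 0.0022  0.0002 -0.0229]
 turn [ 0.0004 -0.0035  3.1187]
```

View pics/side3.png

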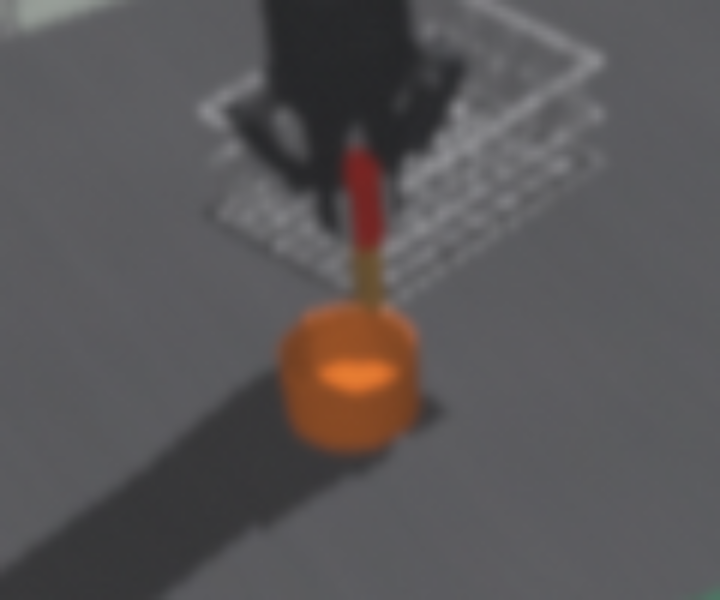

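Side view: the key is upright above the table and still short of the pot in y. The pot rim is centred near crop (350,345). I'll work out the key's axis and the pot centre.

```bash
python3 drive.py '[0.035,0.001,-0.005,0.002,0,-0.02,0.0447,0.001,-0.005,0.002,0,-0.023,0.0447,0.001,-0.005,0.002,0,-0.023,0.0447,0.001,-0.005,0.002,0,-0.023]'
cat >> h.py <<'E'
def keyaxis():
    o=r.get_obs();n="side";im,d=r.grab_frame(n);H=cv2.cvtColor(im,cv2.COLOR_BGR2HSV).astype(int);h,s,v=[H[...,i] for i in range(3)]
    R=Ro.from_rotvec(o["orientation"]);A=lambda a:o["tcp_pos"]+R.apply([0,0,a])
    c=proj(n,A(.08));m=((h<9)|(h>172))&(s>140)&(v>60)
    x,y=c.astype(int);b=blob(m,(x-15,y-25,x+16,y+20));k=np.zeros(m.shape,np.uint8);cv2.drawContours(k,[b],-1,1,-1)
    print("tcp",o["tcp_pos"],"axis px at .03,.054,.076,.118:",*[proj(n,A(a)) for a in(.03,.054,.076,.118)])
    for yy in range(b[:,1].min(),b[:,1].max()+1): print(yy,np.nonzero(k[yy])[0][[0,-1]],end="; ")
    g=(h>=12)&(h<24)&(s>80)&(v<170);print()
    for yy in range(b[:,1].max()+1,b[:,1].max()+14):
        w=np.nonzero(g[yy,x-12:x+13])[0]
        if len(w): print(yy,x-12+w[[0,-1]],end="; ")
E
python3 - <<'E'
from h import *
keyaxis();n="side"
for c in([.476,.325],[.476,.33]): print([proj(n,[c[0]+.04*np.cos(a),c[1]+.04*np.sin(a),.045]).round(1) for a in np.arange(0,6.28,np.pi/2)])
im=np.load("pics/side0.npz")["im"];H=cv2.cvtColor(im,cv2.COLOR_BGR2HSV).astype(int);b=blob((H[...,0]<18)&(H[...,1]>120),(215,150,255,190));print(b.min(0),b.max(0))
E
```

```text
clock: 6.9
tcp_pos: [0.4759, 0.329, 0.2363]
orientation: [2.263, 2.179, 0.001]
contact_force: [0.3, -1.0, -1.5]
grip_width: 0.0168
gripper_force: 97.6
tcp [0.4759 0.329  0.2363] axis px at .03,.054,.076,.118: [230.2217 126.2113] [230.9554 132.2464] [231.6155 137.6757] [232.8436 147.777 ]
124 [230 232]; 125 [229 233]; 126 [229 233]; 127 [229 233]; 128 [229 233]; 129 [230 233]; 130 [230 233]; 131 [230 233]; 132 [230 233]; 133 [231 233]; 134 [231 233]; 135 [231 234]; 136 [231 234]; 137 [231 233]; 138 [231 233]; 139 [231 233]; 
140 [233 233]; 141 [230 234]; 142 [230 234]; 143 [231 234]; 144 [231 234]; 145 [231 234]; 146 [231 234]; 147 [231 234]; 148 [232 234]; [array([245.6, 161.2]), array([230. , 159.2]), array([225. , 169.4]), array([241. , 171.5])]
[array([244.9, 160.4]), array([229.3, 158.4]), array([224.3, 168.6]), array([240.3, 170.7])]
[223 158] [246 181]
```

Key and tool axis agree in the image, and the pot position checks out. Dip now.

```bash
python3 drive.py '[0,0,0.03,0,0,0,0,0,0.06,0,0,0,0,0,0.085,0,0,0,0,0,0.1,0,0,0,0,0,0.1,0,0,0]'; python3 drive.py '[0,0,0.002,0,0,0,0,0,0.002,0,0,0,0,0,0.002,0,0,0,0,0,0.002,0,0,0,0,0,0.002,0,0,0]'
```

```text
clock: 7.45
tcp_pos: [0.4752, 0.3288, 0.1348]
orientation: [2.263, 2.178, -0.004]
contact_force: [0.2, 0.3, -1.9]
grip_width: 0.0169
gripper_force: 97.6
clock: 7.95
tcp_pos: [0.4762, 0.3306, 0.135]
orientation: [-2.262, -2.18, -0.004]
contact_force: [0.3, -0.0, -1.5]
grip_width: 0.0168
gripper_force: 97.6
```

```bash
python3 drive.py '[0,0,-0.03,0,0,0,0,0,-0.06,0,0,0,0,0,-0.09,0,0,0,0,0,-0.105,0,0,0,0,0,-0.105,0,0,0]'
python3 - <<'E'
from h import *
e=unjig(-.0218,-.038);print(e);go([*e,.24],-.04)
E
```

```text
clock: 8.45
tcp_pos: [0.4769, 0.3309, 0.2415]
orientation: [-2.262, -2.18, -0.009]
contact_force: [1.3, 0.0, -0.9]
grip_width: 0.0167
gripper_force: 97.6
[ 0.5837 -0.0776]
clock 8.45 tcp [0.4769 0.3309 0.2415] yawY -0.036974014690143504 q [-1.1205  0.4258  0.5282  1.8789 -0.2699  0.9015 -0.5002]
shift [-0.4043  0.1218  0.0002]
 turn [ 0.0038 -0.0043  0.003 ]
 turn [ 0.0067  0.006  -3.1385]
```

```bash
python3 drive.py '[-0.03,0.009,0,0,0,0,-0.075,0.022,0,0,0,0,-0.12,0.036,0,0,0,0,-0.165,0.05,0,0,0,0,-0.21,0.063,0,0,0,0]'; python3 drive.py '[-0.045,0.014,0,0,0,0,-0.09,0.027,0,0,0,0,-0.135,0.04,0,0,0,0,-0.175,0.052,0,0,0,0,-0.194,0.059,0,0,0,0]';python3 drive.py '[0,0,0,0,0,0,0,0,0,0,0,0,0,0,0,0,0,0]'
python3 - <<'E'
from h import *
e=unjig(-.0218,-.038);go([*e,.18],-.04)
E
```

```text
clock: 8.95
tcp_pos: [0.5305, 0.1163, 0.2377]
orientation: [-2.261, -2.18, 0.001]
contact_force: [0.4, -0.2, -1.3]
grip_width: 0.017
gripper_force: 97.6
clock: 9.45
tcp_pos: [0.5821, -0.0828, 0.2377]
orientation: [2.268, 2.174, -0.002]
contact_force: [0.0, 0.6, -1.8]
grip_width: 0.017
gripper_force: 97.6
clock: 9.75
tcp_pos: [0.5824, -0.0763, 0.2381]
orientation: [-2.259, -2.181, -0.001]
contact_force: [0.5, -0.3, -2.3]
grip_width: 0.0164
gripper_force: 97.6
clock 9.75 tcp [ 0.5824 -0.0763  0.2381] yawY -0.03502437953675531 q [-0.4236  0.4576  0.5926  1.8643 -0.3185  0.9158  0.2833]
shift [-0.0013  0.0014  0.0581]
 turn [-0.001  -0.0017  0.005 ]
 turn [ 0.0026 -0.0016 -3.1366]
```

```bash
python3 drive.py '[-0.001,0.0014,0.035,0,0,0.004,-0.001,0.0014,0.065,0,0,0.004,-0.001,0.0014,0.083,0,0,0.004,-0.001,0.0014,0.083,0,0,0.004,-0.001,0.0014,0.083,0,0,0.004]'
python3 - <<'E'
from h import *
e=unjig(-.0218,-.038);go([*e,.128],-.04)
keyaxis()
im,d=r.grab_frame("side");n="side"
u,v=[int(x) for x in proj(n,[*e,.03])]
print("crop org",u-40,v-45,"entry px @bed",proj(n,[*e,.01]),"TCP foot px",proj(n,r.get_obs()["tcp_pos"]-[0,0,.118]),"gap @z.028: stop",proj(n,[*unjig(-.031,-.038),.028]),"plate",proj(n,[*unjig(-.0125,-.038),.022]))
cv2.imwrite("pics/side4.png",cv2.resize(im[v-45:v+35,u-40:u+50],None,fx=7,fy=7,interpolation=cv2.INTER_CUBIC))
E
```

```text
clock: 10.25
tcp_pos: [0.5844, -0.0779, 0.1564]
orientation: [-2.265, -2.177, -0.002]
contact_force: [0.6, -0.2, -1.4]
grip_width: 0.0164
gripper_force: 97.8
clock 10.25 tcp [ 0.5844 -0.0779  0.1564] yawY -0.0394903330547224 q [-0.365   0.5704  0.5262  1.9116 -0.4043  0.7649  0.3495]
shift [ 0.0002 -0.0008  0.0284]
 turn [ 0.0006 -0.0012  0.0005]
 turn [ 0.0019  0.0009 -3.1411]
tcp [ 0.5844 -0.0779  0.1564] axis px at .03,.054,.076,.118: [329.7026 203.3943] [329.4348 209.1437] [329.1942 214.307 ] [328.7476 223.8913]
202 [331 332]; 203 [330 333]; 204 [329 333]; 205 [329 333]; 206 [329 333]; 207 [330 333]; 208 [330 332]; 209 [330 332]; 210 [330 332]; 211 [330 332]; 212 [330 332]; 213 [330 332]; 214 [330 331]; 215 [330 331]; 216 [329 330]; 217 [329 330]; 
218 [327 331]; 219 [327 331]; 220 [327 331]; 221 [327 331]; 222 [327 331]; 223 [327 331]; 224 [327 331]; 225 [328 330]; 226 [329 329]; crop org 288 180 entry px @bed [328.2199 230.2522] TCP foot px [329.0702 223.7095] gap @z.028: stop [325.9211 227.4064] plate [330.8307 226.4781]
```

View pics/side4.png

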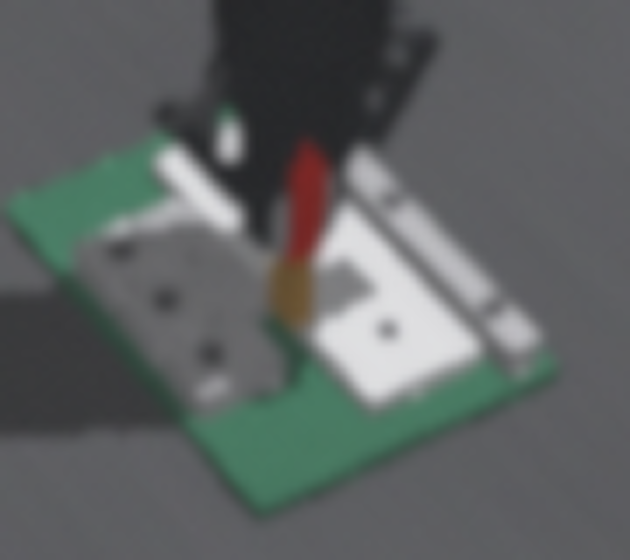

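The key hangs upright over the gap: the blade foot is at crop (293,325), between the short stop and the plate. Lower gently and watch the force.

```bash
python3 drive.py '[0,-0.0008,0.005,0,0,0,0,-0.0008,0.01,0,0,0,0,-0.0008,0.015,0,0,0,0,-0.0008,0.018,0,0,0,0,-0.0008,0.018,0,0,0]'; python3 drive.py '[0,0,0.002,0,0,0,0,0,0.004,0,0,0,0,0,0.006,0,0,0,0,0,0.007,0,0,0,0,0,0.007,0,0,0]'
```

```text
clock: 10.85
tcp_pos: [0.5832, -0.0789, 0.1376]
orientation: [-2.266, -2.175, -0.001]
contact_force: [0.2, -0.6, -1.6]
grip_width: 0.0166
gripper_force: 97.8
clock: 11.35
tcp_pos: [0.5835, -0.0789, 0.1311]
orientation: [-2.266, -2.175, -0.002]
contact_force: [-0.2, -0.4, -1.4]
grip_width: 0.0166
gripper_force: 97.8
```

```bash
python3 drive.py '[0,0,0.001,0,0,0,0,0,0.002,0,0,0,0,0,0.002,0,0,0,0,0,0.002,0,0,0]'; python3 drive.py '[0,0,0.001,0,0,0,0,0,0.001,0,0,0,0,0,0.001,0,0,0]'
```

```text
clock: 11.75
tcp_pos: [0.5836, -0.0789, 0.1292]
orientation: [2.267, 2.175, 0.002]
contact_force: [1.0, 0.1, -1.1]
grip_width: 0.0171
gripper_force: 97.8
clock: 12.05
tcp_pos: [0.5837, -0.0789, 0.1283]
orientation: [2.266, 2.175, 0.003]
contact_force: [0.5, 0.5, 0.2]
grip_width: 0.0169
gripper_force: 98.1
```

```bash
python3 drive.py '[0,0.001,-0.0005,0,0,0,0,0.002,-0.0005,0,0,0,0,0.003,-0.0005,0,0,0,0,0.004,-0.0005,0,0,0,0,0.004,-0.0005,0,0,0]' 0 120; python3 drive.py '[0,0.001,0,0,0,0,0,0.002,0,0,0,0,0,0.003,0,0,0,0,0,0.003,0,0,0,0]'; python3 drive.py '[0,0.001,0,0,0,0,0,0.002,0,0,0,0,0,0.003,0,0,0,0,0,0.003,0,0,0,0]'
python3 - <<'E'
from h import *
o=r.get_obs();print(jig(o["tcp_pos"][:2])*1000,Ro.from_rotvec(o["orientation"]).as_matrix()[:,2])
E
```

```text
clock: 12.55
tcp_pos: [0.5878, -0.079, 0.1287]
orientation: [2.266, 2.175, 0.002]
contact_force: [-0.4, 0.9, -2.1]
grip_width: 0.0165
gripper_force: 116.8
clock: 12.95
tcp_pos: [0.5902, -0.0792, 0.1285]
orientation: [-2.266, -2.175, -0.001]
contact_force: [-2.3, -0.7, -0.8]
grip_width: 0.0166
gripper_force: 116.8
clock: 13.35
tcp_pos: [0.5934, -0.0793, 0.1286]
orientation: [-2.266, -2.175, -0.001]
contact_force: [-2.1, -0.6, -1.2]
grip_width: 0.0168
gripper_force: 116.9
[[-12.0628 -39.2996]] [ 0.0003  0.001  -1.    ]
```

```bash
for i in 1; do python3 drive.py '[0,0.0005,0,0,0,0,0,0.001,0,0,0,0,0,0.0015,0,0,0,0,0,0.0015,0,0,0,0]'; done; python3 drive.py '[0,0.0005,0,0,0,0,0,0.001,0,0,0,0,0,0.0015,0,0,0,0,0,0.0015,0,0,0,0]'; python3 drive.py '[0,0.0005,0,0,0,0,0,0.001,0,0,0,0,0,0.001,0,0,0,0]'
```

```text
clock: 13.75
tcp_pos: [0.5939, -0.0793, 0.1284]
orientation: [-2.265, -2.174, 0.0]
contact_force: [-5.9, -0.6, 1.8]
grip_width: 0.0164
gripper_force: 117.2
clock: 14.15
tcp_pos: [0.5944, -0.0793, 0.1284]
orientation: [-2.263, -2.172, 0.002]
contact_force: [-9.6, 0.9, 4.5]
grip_width: 0.0164
gripper_force: 117.7
clock: 14.45
tcp_pos: [0.5947, -0.0794, 0.1284]
orientation: [-2.263, -2.171, 0.004]
contact_force: [-11.1, 0.8, 9.3]
grip_width: 0.0164
gripper_force: 118.1
```

```bash
python3 drive.py '[0,0.001,-0.0005,0,0,0,0,0.002,-0.001,0,0,0,0,0.002,-0.001,0,0,0]'; python3 drive.py '[0,0.001,-0.0003,0,0,0,0,0.002,-0.0005,0,0,0,0,0.002,-0.0005,0,0,0]';python3 drive.py '[0,0.001,-0.0003,0,0,0,0,0.002,-0.0005,0,0,0,0,0.002,-0.0005,0,0,0]'
python3 - <<'E'
from h import *
o=r.get_obs();print(jig(o["tcp_pos"][:2])*1000,Ro.from_rotvec(o["orientation"]).as_matrix()[:,2])
E
```

```text
clock: 14.75
tcp_pos: [0.596, -0.0783, 0.1284]
orientation: [-2.26, -2.17, 0.005]
contact_force: [-10.7, 3.2, 2.4]
grip_width: 0.017
gripper_force: 117.4
clock: 15.05
tcp_pos: [0.5965, -0.0783, 0.1285]
orientation: [-2.258, -2.168, 0.008]
contact_force: [-13.6, 3.2, 4.1]
grip_width: 0.0166
gripper_force: 117.7
clock: 15.35
tcp_pos: [0.597, -0.0784, 0.1285]
orientation: [-2.257, -2.166, 0.011]
contact_force: [-18.2, 2.8, 5.5]
grip_width: 0.0163
gripper_force: 117.9
[[ -8.4982 -38.2461]] [-0.0149  0.0051 -0.9999]
```

```bash
python3 drive.py '[0,0.001,-0.0003,0,0,0,0,0.002,-0.0005,0,0,0,0,0.002,-0.0005,0,0,0]'; python3 drive.py '[0,0.001,-0.0003,0,0,0,0,0.002,-0.0005,0,0,0,0,0.002,-0.0005,0,0,0]';python3 drive.py '[0,0.001,-0.0003,0,0,0,0,0.002,-0.0005,0,0,0,0,0.002,-0.0005,0,0,0]'
python3 - <<'E'
from h import *
o=r.get_obs();print(jig(o["tcp_pos"][:2])*1000,Ro.from_rotvec(o["orientation"]).as_matrix()[:,2])
im,d=r.grab_frame("side");n="side";cv2.imwrite("pics/side5full.png",im)
im2,_=r.grab_frame("top");cv2.imwrite("pics/top5full.png",im2)
a=cv2.resize(im[185:255,285:371],None,fx=8,fy=8,interpolation=cv2.INTER_CUBIC);cv2.imwrite("pics/side5.png",a)
E
```

```text
clock: 15.65
tcp_pos: [0.5975, -0.0785, 0.1285]
orientation: [-2.255, -2.163, 0.015]
contact_force: [-21.4, 3.7, 7.5]
grip_width: 0.0164
gripper_force: 118.3
clock: 15.95
tcp_pos: [0.598, -0.0785, 0.1285]
orientation: [-2.253, -2.161, 0.018]
contact_force: [-24.7, 4.1, 9.4]
grip_width: 0.0164
gripper_force: 118.6
clock: 16.25
tcp_pos: [0.5985, -0.0786, 0.1285]
orientation: [-2.251, -2.159, 0.021]
contact_force: [-27.4, 4.8, 9.9]
grip_width: 0.0164
gripper_force: 119.0
[[ -6.9494 -38.3989]] [-0.0253  0.0068 -0.9997]
```

View pics/side5.png

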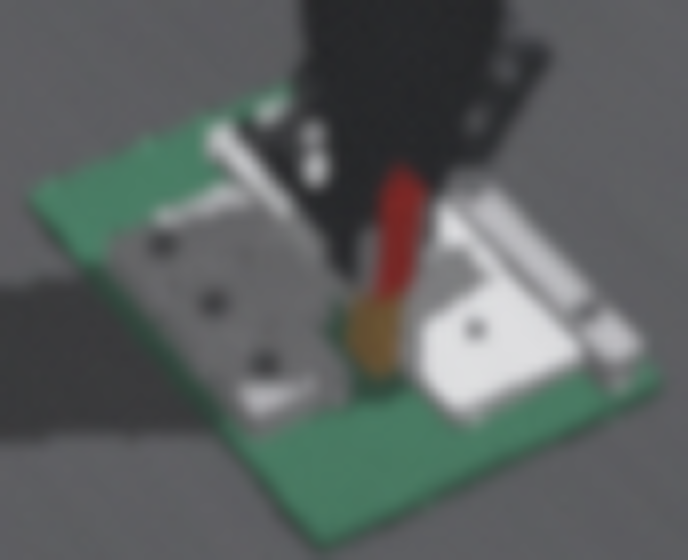

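The right end meets the fence, and the foot position has stayed constant while the force rose from 18 to 27 N. Next I check the left end of the plate numerically.

Run:
```python
from h import *
im=cv2.imread("pics/side5full.png");im2=cv2.imread("pics/top5full.png");n="side"
print([(k,proj(n,[*unjig(*q),.022]).round(1)) for k,q in dict(nL=(-.005,.09),fL=(.055,.09),nL0=(-.0125,.09),nR=(-.005,-.09)).items()])
print([(k,proj("top",[*unjig(*q),.022]).round(1)) for k,q in dict(nL=(-.005,.09),fL=(.055,.09),nL0=(-.0125,.09),nR=(-.005,-.09)).items()])
a=cv2.resize(im2[178:245,300:388],(700,533),interpolation=cv2.INTER_CUBIC)
cv2.imwrite("pics/top5.png",a)
```

```text
[('nL', array([311.2, 201.5])), ('fL', array([326.5, 195. ])), ('nL0', array([309.2, 202.3])), ('nR', array([342.2, 236. ]))]
[('nL', array([312.2, 209.3])), ('fL', array([313.6, 189. ])), ('nL0', array([312. , 211.9])), ('nR', array([374. , 213.6]))]
```

View pics/top5.png

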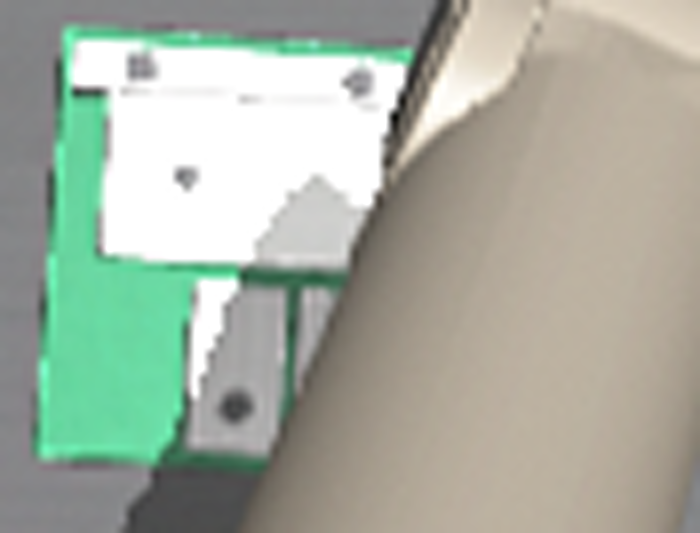

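Run:
```python
from h import *
for f in("top0","top5full"):
    S=cv2.cvtColor(cv2.imread(f"pics/{f}.png"),cv2.COLOR_BGR2HSV)[...,1].astype(float);print(f)
    for u in(315,317,319,321,323):
        c=S[:,u]; i=next(i for i in range(202,222) if c[i]<60<=c[i+1] ); v=i+(60-c[i])/(c[i+1]-c[i])
        print(u,round(v,2),jig(ray("top",[(u,v)],.010))*1000,jig(ray("top",[(u,v)],.022))*1000)
for f in("top0","top5full"):
    G=cv2.cvtColor(cv2.imread(f"pics/{f}.png"),cv2.COLOR_BGR2GRAY);print([G[182:198,u].tolist() for u in(318,322,328,336,342)])
```

```text
top0
315 211.54 [[-9.5996 81.4127]] [[-10.9439  81.3623]]
317 211.95 [[-10.4013  75.4712]] [[-11.7375  75.4808]]
319 212.22 [[-10.7979  69.5586]] [[-12.1301  69.6278]]
321 212.44 [[-11.0409  63.6573]] [[-12.3706  63.7861]]
323 212.46 [[-10.6757  57.7971]] [[-12.0092  57.985 ]]
top5full
315 209.94 [[-4.8654 81.7378]] [[-6.2574 81.6842]]
317 210.1 [[-4.9496 75.8421]] [[-6.3407 75.8479]]
319 210.44 [[-5.5502 69.9122]] [[-6.9353 69.9778]]
321 210.42 [[-5.0852 64.0547]] [[-6.475  64.1795]]
323 210.45 [[-4.7523 58.1885]] [[-6.1455 58.3724]]
[[152, 208, 196, 156, 151, 147, 250, 231, 78, 252, 255, 255, 255, 255, 255, 255], [172, 163, 254, 255, 255, 255, 255, 252, 73, 205, 255, 255, 255, 255, 255, 255], [156, 166, 248, 255, 255, 255, 255, 255, 143, 111, 255, 255, 255, 255, 255, 255], [132, 175, 167, 254, 255, 255, 255, 255, 254, 82, 248, 255, 255, 255, 255, 255], [132, 150, 163, 255, 255, 255, 255, 255, 255, 135, 131, 255, 255, 255, 255, 255]]
[[153, 210, 198, 158, 151, 147, 248, 232, 255, 255, 255, 255, 255, 255, 255, 255], [175, 164, 254, 255, 255, 255, 255, 242, 253, 255, 255, 255, 255, 255, 255, 255], [157, 166, 249, 255, 255, 255, 255, 249, 254, 255, 255, 255, 255, 255, 255, 255], [131, 176, 166, 255, 255, 255, 255, 255, 244, 253, 255, 255, 255, 255, 255, 255], [131, 150, 163, 255, 255, 255, 255, 255, 250, 254, 255, 255, 255, 255, 255, 255]]
```

The plate's near edge on the left now lies at jig x of about -5 mm, parallel to the jig, and the dark gap at the fence is gone. The plate is flush, the push is 27 N and the grip 119 N, so I hand in.

```bash
python3 -c "
from bench import r
print(r.get_obs()['contact_force'],r.hand_in())"
```

```text
the job is handed in; nothing more can be done
[-28.48477292   4.78571731   9.77040757] None
```

I handed the job in with the key dipped in the pot, then gripped down in the wide gap and pressing the plate at about 28 N. The plate looked flush with the fence in the images, but the hand-in returned no verdict.

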